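# Put the bench kit back in its fitted holders

## Task

Four pieces of lab kit were left about on the bench among their empty holders. Put each in the holder that fits it: the round-bodied flask upright in the cork ring, the screw-cap bottle upright in the wide round holder, the small vial upright in the small round cup and the boss head that lies between the beaker and the wash bottle flat in the long tray. Keep the glass upright, and leave the beaker and the wash bottle standing where they are.

Things in the scene. Friction and masses are not known exactly. Their poses are not given: they have to be found in the camera images.
- flask: Loose glass flask with a round body, a flat foot and a long straight neck, 149 mm tall, 0.12 kg, body 72 mm in diameter (widest 36 mm up), foot 36 mm; the neck is 24 mm in diameter from 75 mm up to the top. It stands upright on the bench at the start. Origin: centre of its underside; z up along the neck.
- bottle: Loose clear screw-cap media bottle with a blue cap, 143 mm tall, 0.26 kg, body 70 mm in diameter; the cap is fixed on, 44 mm in diameter, from 129 to 143 mm up, and the shoulder widens steadily below it. It stands upright at the start. Origin: centre of its underside; z up.
- vial: Loose small glass sample vial with a black cap, 54 mm tall, 24 mm in diameter (cap 22 mm, above 45 mm), 0.022 kg, standing upright at the start. Origin: centre of its underside; z up.
- boss_head: Loose boss head (clamp block) lying flat: black body 50 mm long, 24 mm wide and 23 mm high, with a blue round thumbscrew at each end, 94 mm long in all, 0.11 kg, lying among the holders. (A like one by the retort stand, past the beaker, is fixed.) Origin: under the middle of the body; x runs along its length, y across the 24 mm width, z up.
- cork_holder: Cork flask ring fixed to the bench, 90 mm across, 26 mm high; its round seat is about 60 mm wide, with a floor 16 mm above the bench, on which the flask's foot stands. Origin: centre of its underside; z up.
- bottle_holder: Wide, low, round white plastic holder fixed to the bench, 98 mm across and 14 mm high; recess 88 mm in diameter, floor 4 mm above the bench. Origin: centre of its underside; z up.
- vial_holder: Small round white plastic cup fixed to the bench, 50 mm across and 18 mm high; recess 40 mm in diameter, floor 4 mm above the bench. Origin: centre of its underside; z up.
- boss_holder: Long rectangular white plastic tray fixed to the bench, 122 x 52 mm and 12 mm high; recess 112 x 42 mm, floor 5 mm above the bench. Origin: centre of its underside; x runs along its length, z up.
- beaker: Bystander: glass beaker, 118 mm tall, 92 mm across the rim, standing at the robot's right edge of the work. Not to be moved. Origin: underside; z up.
- wash_bottle: Bystander: white wash bottle with a red cap and bent spout, 188 mm tall, body 61 mm in diameter, standing at the robot's left edge of the work. Not to be moved. (A solid shelf hangs over the back of the bench, front edge at x = 0.71, z = 0.37 to 0.41: keep the hand short of it.) Origin: underside, 23 mm in its -y direction from the body's axis; z up.

How it is judged:
By the outcome, as a careful person would: the job done as asked, in the order asked, and still so for the second after the job is handed in, with the robot touching nothing.
It also fails if it takes over 109 s, if anything falls off the work surface, if the arm or the gripper's body presses on something with over 40 N, if the wrist force passes 120 N, or if a joint passes its speed limit or range.

## Robot

A 6-joint arm with a two-finger parallel gripper is mounted at the origin on a cart in front of the work surface, level with it; the furniture and walls round the work are solid. World frame = base frame: x ahead of the robot, y to its left, z up, the work surface at z = 0. Lengths are in m, angles in rad, forces in N, time in s.
With the tool pointing down it reaches from about 0.35 to 1 m from the base axis. Payload 7.1 kg.
Tool frame: the origin (TCP) lies midway between the tips of the shut fingers; the grasp point (between the pads) lies 19 mm behind it; z points along the fingers, y is the line along which they close (so a half turn about z gives the same grasp; the last joint's range is limited). The gripper opens to 85 mm and grips with 20 to 120 N. Pads are 22 mm wide; open, the fingers measure 114 mm over their backs; the gripper's body (76 mm by 85 mm) begins 54 mm behind the grasp point. The pads swing forward as they close: fully open they stand 13 mm farther back than shut.
Start: joints at [1.101, 0.423, 1.63, -0, 1.089, -0.019], TCP at [0.272, 0.563, 0.231] pointing down, gripper open.
Joint ranges: [-3, 3], [-0.9, 2.11], [0.09, 2.58], [-1.31, 4.45], [0.11, 2.69], [-2.54, 2.54]. Speed limits (rad/s): [2.39, 2.39, 3.01, 3.14, 3.14, 3.14].

## Interface

Orientations are given as [roll, pitch, yaw] about the fixed x, y, z axes, in that order (R = Rz(yaw) Ry(pitch) Rx(roll)).
In Python, from workcell import robot gives the robot as it stands.
- The arm moves only by the tool arm_command, never from a script. Its argument "steps" is a list of rows, each an object of numbers: "jaw": the opening, from 0 (shut) to 1 (fully open); "tx", "ty", "tz": the shift along the tool's x, y, z as a fraction of full scale; "rx", "ry", "rz": the turn, a rotation vector about the tool's x, y, z as a fraction of full scale. A call has 1 to 12 rows; each row is the pose to reach, as a shift and turn from the pose commanded when the call began, along the tool's axes at that moment; what a row does not reach only later rows make up. Full scale, the value 1, is 30 cm for a shift and pi/2 rad for a turn. A row lasts 1/10 s, in which the tool goes at most 50 mm and 8.59 degrees, less where a joint would pass 70% of its speed; a pose out of reach is approached as far as the arm can. A call with a number of a shift or a turn outside -1 to 1 is refused whole. A call with a gripper value outside its range is refused whole. The fingers move at their own pace and stop on an object; "squeeze" is the grip in N (left out, the last holds). Time passes only in rows, so rows that repeat a pose let the fingers close. It gives the time, the measured TCP pose, the force, the opening and the grip force at its end, in the units of the state.
- robot.read_state(): the state, without advancing time (a new reading comes with each control period).
- robot.snapshot(name): name is "scene" or "top"; returns a dict with "color" (420x560x3 uint8, red, green, blue), "z_map" (420x560 float32, m along the optical axis (not along the pixel's ray), 0 where there is no reading), "camera_matrix" (3x3 intrinsics, pixels), "distortion" ([k1, k2, p1, p2, k3] as OpenCV has them; the pictures are not rectified), "camera_from_world" (4x4, takes a point from world to camera coordinates). Camera axes: x right, y up, looking along -z (the intrinsics and any distortion apply to the point x, -y, -z); pixel columns grow to the right and rows downward; lengths in m; the calibration is good to about 2 mm. A picture is of the moment at which its call begins.
- robot.hand_in(): hands the job in; it is judged then, once.
Trained networks look in a picture, given as the dict that the camera call returned (one of the last four; its "shot" number tells which), for a name from the list of things; names that differ only in an ending like _2 or _b are one class to them, and where a whole thing is asked for, a point or a joint stands for the part that bears it (a point fixed in the world has none). Each returns a list of dicts, best first, with "confidence" (0 to 1); they miss things now and then, are a little off and sometimes report something else, mostly with a low value. They report only what shows in the picture. A call takes as long as a camera call.
- robot.look_for(picture, thing): "rect" ([centre column, centre row, width, height] in pixels, round what is visible of it).
- robot.mark_of(picture, thing): "pixel" ([row, column] in pixels: a listed point, or the origin of a listed thing).
The state is a dict: "clock": time; "q": joint angles; "qd": joint speeds; "joint_efforts": joint torques, N m; "eef_pos": TCP position; "ee_rot": TCP orientation; "ft_force": force on the tool from outside, world axes, zero at the start; "wrist_torque": the same for the moment, N m; "finger_gap": opening from 0.0 (shut) to 1.0 (fully open); "gripper_force": force on a finger pad.
Only numpy, scipy, OpenCV 4.12 (cv2) and the standard library are available. Lean on these libraries where they do the work, as an engineer would, in place of code of your own. Each camera call takes 0.05 s, during which the arm holds its last target. There are 200 camera calls.

## Working session

There is one attempt and no reset: what is moved stays moved. The work goes in short steps, Python scripts to look and compute and a tool call to move; the robot and the scene stay as the last step left them, time stands still between calls to the robot, and variables do not carry over. Pictures are saved under pics/ and viewed, at most 14 in all, crops included, and the job is handed in when it is done.

Besides the shell and the picture viewer there is one more tool, called after ">>>" as name([rows], argument=value, ...), one row to a line, values as JSON. arm_command: Moves the arm, as the interface text tells. Its arguments: {"type":"object","properties":{"steps":{"type":"array","items":{"type":"object","properties":{"jaw":{"type":"number"},"tx":{"type":"number"},"ty":{"type":"number"},"tz":{"type":"number"},"rx":{"type":"number"},"ry":{"type":"number"},"rz":{"type":"number"}}}},"squeeze":{"type":"number"}},"required":["steps"]}

```bash
mkdir -p pics; ls; cat > h.py <<'E'
import numpy as np, cv2
from workcell import robot
def world(p, uv, z=None):
    """pixel (u,v) -> world, by depth or on plane z"""
    K=np.array(p["camera_matrix"]);D=np.array(p["distortion"]);T=np.linalg.inv(np.array(p["camera_from_world"]))
    n=cv2.undistortPoints(np.array([[uv]],float),K,D)[0,0]
    d=T[:3,:3]@np.array([n[0],-n[1],-1]); o=T[:3,3]
    s=p["z_map"][int(round(uv[1])),int(round(uv[0]))] if z is None else (z-o[2])/d[2]
    return o+s*d
E
python3 - <<'E'
from h import *
for c in ("scene","top"):
    p=robot.snapshot(c); cv2.imwrite(f"pics/{c}0.png",p["color"][:,:,::-1])
    for t in "flask bottle vial boss_head cork_holder bottle_holder vial_holder boss_holder beaker wash_bottle".split():
        for m in robot.mark_of(p,t)[:2]:
            r,cc=m["pixel"]; print(c,t,round(m["confidence"],2),(round(cc),round(r)),world(p,(cc,r),0).round(3), world(p,(cc,r)).round(3))
s=robot.read_state();print(s)
E
```

```text
pics
scene flask 0.68 (218, 148) [0.525 0.467 0.   ] [0.436 0.279 0.128]
scene flask 0.67 (221, 179) [0.439 0.286 0.   ] [0.424 0.256 0.023]
scene bottle 0.7 (244, 208) [0.426 0.103 0.   ] [0.404 0.064 0.036]
scene boss_head 0.67 (291, 190) [0.606 0.098 0.   ] [0.59  0.077 0.019]
scene cork_holder 0.85 (323, 223) [ 0.594 -0.095  0.   ] [ 0.576 -0.116  0.024]
scene bottle_holder 0.85 (314, 283) [ 0.422 -0.279  0.   ] [ 0.418 -0.283  0.007]
scene vial_holder 0.68 (292, 193) [0.603 0.084 0.   ] [0.594 0.073 0.011]
scene vial_holder 0.68 (218, 150) [0.519 0.458 0.   ] [0.435 0.282 0.122]
scene boss_holder 0.65 (360, 263) [ 0.577 -0.289  0.   ] [ 0.568 -0.297  0.011]
scene beaker 0.62 (392, 307) [ 0.539 -0.455  0.   ] [ 0.5   -0.482  0.054]
scene wash_bottle 0.55 (218, 150) [0.516 0.457 0.   ] [0.433 0.282 0.121]
top flask 0.81 (188, 220) [0.447 0.291 0.   ] [0.42  0.276 0.057]
top bottle 0.91 (246, 228) [0.446 0.094 0.   ] [0.403 0.083 0.09 ]
top vial 0.51 (297, 237) [ 0.433 -0.076  0.   ] [ 0.414 -0.076  0.04 ]
top vial 0.44 (354, 246) [ 0.426 -0.264  0.   ] [ 0.425 -0.264  0.001]
top b
[... 639 characters left out ...]
] [0.525 0.44  0.009]
{'clock': 1.1, 'q': array([ 1.10102599e+00,  4.23075602e-01,  1.62989135e+00,  1.53612884e-05,
        1.08861368e+00, -1.90015128e-02]), 'qd': array([-0.00027778,  0.00074351, -0.00046699, -0.0001084 , -0.00052598,
       -0.0001532 ]), 'joint_efforts': array([ 3.71194246e-04, -5.57351911e+01, -2.82150364e+01, -7.51283596e-05,
        6.01705069e-04,  8.61606168e-06]), 'eef_pos': array([0.27225416, 0.5625712 , 0.23133771]), 'ee_rot': array([ 3.14158037e+00, -1.33789548e-05,  2.69081670e+00]), 'ft_force': array([ 0.06232905,  0.33306379, -0.55489708]), 'wrist_torque': array([ 0.03039452, -0.00011201, -0.05490057]), 'gripper_force': 0.0, 'finger_gap': 0.9995814359064705}
```

View pics/scene0.png

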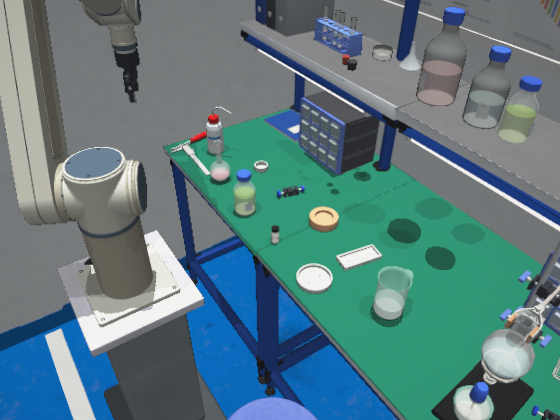

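View pics/top0.png

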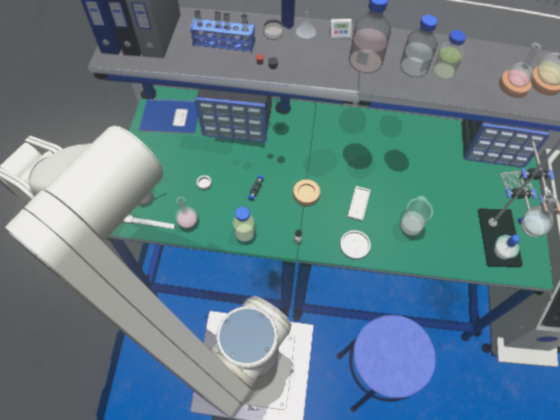

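```bash
cat > mont.py <<'E'
from h import *
def rect(p,c,z,half=(.1,.075),s=1000):
    # tile: right = -y, up = +x, at s px/m
    K=np.array(p["camera_matrix"]);D=np.array(p["distortion"]);C=np.array(p["camera_from_world"])
    w,h=int(2*half[0]*s),int(2*half[1]*s)
    j,i=np.meshgrid(np.arange(w),np.arange(h))
    P=np.stack([c[0]+half[1]-i/s,c[1]+half[0]-j/s,np.full(i.shape,z)],-1).reshape(-1,3)
    Q=P@C[:3,:3].T+C[:3,3]; Q=Q*[1,-1,-1]
    uv=cv2.projectPoints(Q,np.zeros(3),np.zeros(3),K,D)[0].reshape(h,w,2).astype(np.float32)
    return cv2.remap(p["color"],uv[...,0],uv[...,1],cv2.INTER_CUBIC)[:,:,::-1].copy()
def montage(items,name):
    P={c:robot.snapshot(c) for c in("top","scene")}; cells=[]
    for c,z,r in items:
        pair=[]
        for k in P:
            t=rect(P[k],c,z)
            if np.isscalar(r): cv2.circle(t,(100,75),int(r*1000),(255,0,255),1)
            else: 
                b=cv2.boxPoints(((100,75),(r[0]*1000,r[1]*1000),r[2])); cv2.polylines(t,[b.astype(int)],True,(255,0,255),1)
            cv2.circle(t,(100,75),1,(0,0,255),-1); pair.append(t)
        cells.append(np.hstack(pair))
    if len(cells)%2: cells.append(cells[-1]*0)
    cv2.imwrite(name,np.vstack([np.hstack(cells[i:i+2]) for i in range(0,len(cells),2)]))
E
python3 - <<'E'
from mont import *
montage([((.44,.286),.149,.012),((.43,.098),.143,.022),((.43,-.076),.054,.011),((.585,.077),.023,(.05,.024,70)),
((.592,-.092),.026,.045),((.426,-.27),.014,.049),((.597,.267),.018,.025),((.573,-.285),.012,(.052,.122,0))],"pics/m1.png")
E
```

```text
(no output)
```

View pics/m1.png

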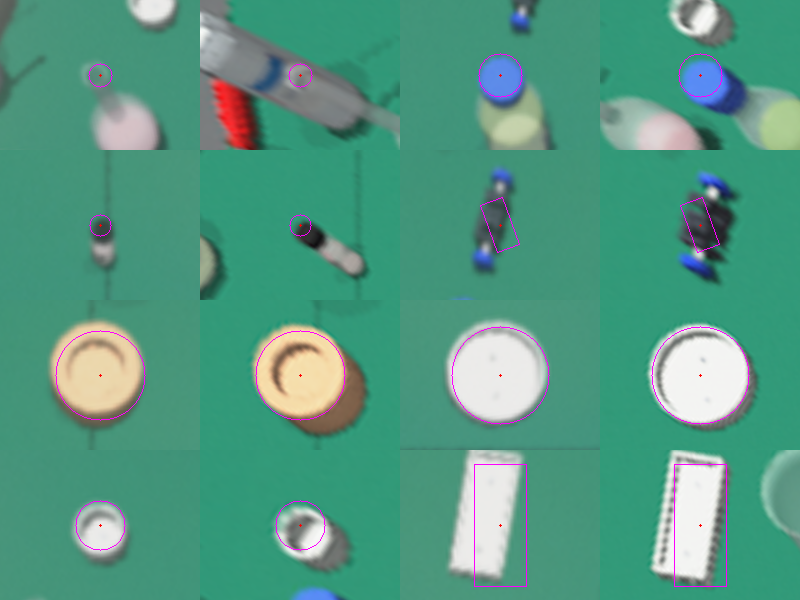

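```bash
python3 - <<'E'
from mont import *
montage([((.44,.286),.0,.018),((.429,.098),.143,.022),((.431,-.076),.0,.012),((.595,.081),.0115,(.024,.094,12.5)),
((.597,-.090),.026,.045),((.428,-.269),.014,.049),((.595,.267),.018,.025),((.589,-.271),.012,(.052,.122,11))],"pics/m2.png")
E
```

```text
(no output)
```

View pics/m2.png

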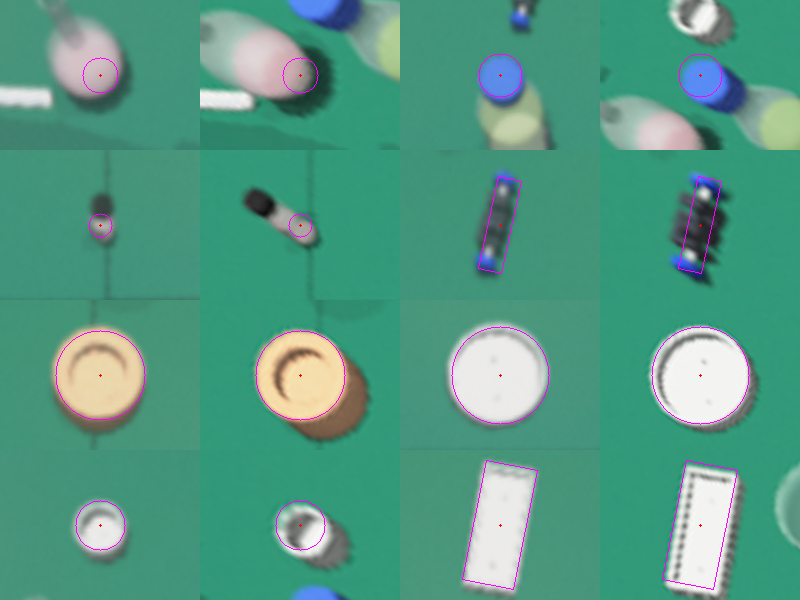

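>>> arm_command([
  {"tx": -0.906, "ty": -0.587, "tz": 0.1, "rz": -0.287, "jaw": 1},
  {"tx": -0.906, "ty": -0.587, "tz": 0.1, "rz": -0.287, "jaw": 1},
  {"tx": -0.906, "ty": -0.587, "tz": 0.1, "rz": -0.287, "jaw": 1},
  {"tx": -0.906, "ty": -0.587, "tz": 0.1, "rz": -0.287, "jaw": 1},
  {"tx": -0.906, "ty": -0.587, "tz": 0.1, "rz": -0.287, "jaw": 1},
  {"tx": -0.906, "ty": -0.587, "tz": 0.1, "rz": -0.287, "jaw": 1},
  {"tx": -0.906, "ty": -0.587, "tz": 0.1, "rz": -0.287, "jaw": 1},
  {"tx": -0.906, "ty": -0.587, "tz": 0.1, "rz": -0.287, "jaw": 1},
  {"tx": -0.906, "ty": -0.587, "tz": 0.1, "rz": -0.287, "jaw": 1},
  {"tx": -0.906, "ty": -0.587, "tz": 0.1, "rz": -0.287, "jaw": 1},
])

```text
$.steps[0]: bad value
```

>>> arm_command([
  {"tx": -0.906, "ty": -0.587, "tz": 0.1, "rx": 0.0, "ry": 0.0, "rz": -0.287, "jaw": 1.0},
  {"tx": -0.906, "ty": -0.587, "tz": 0.1, "rx": 0.0, "ry": 0.0, "rz": -0.287, "jaw": 1.0},
  {"tx": -0.906, "ty": -0.587, "tz": 0.1, "rx": 0.0, "ry": 0.0, "rz": -0.287, "jaw": 1.0},
  {"tx": -0.906, "ty": -0.587, "tz": 0.1, "rx": 0.0, "ry": 0.0, "rz": -0.287, "jaw": 1.0},
  {"tx": -0.906, "ty": -0.587, "tz": 0.1, "rx": 0.0, "ry": 0.0, "rz": -0.287, "jaw": 1.0},
  {"tx": -0.906, "ty": -0.587, "tz": 0.1, "rx": 0.0, "ry": 0.0, "rz": -0.287, "jaw": 1.0},
  {"tx": -0.906, "ty": -0.587, "tz": 0.1, "rx": 0.0, "ry": 0.0, "rz": -0.287, "jaw": 1.0},
  {"tx": -0.906, "ty": -0.587, "tz": 0.1, "rx": 0.0, "ry": 0.0, "rz": -0.287, "jaw": 1.0},
  {"tx": -0.906, "ty": -0.587, "tz": 0.1, "rx": 0.0, "ry": 0.0, "rz": -0.287, "jaw": 1.0},
])

```text
clock: 2.2
eef_pos: [0.4405, 0.2852, 0.2014]
ee_rot: [3.141, 0.0, 3.14]
ft_force: [-0.7, -0.6, 0.5]
finger_gap: 0.998
gripper_force: 0.0
```

>>> arm_command([
  {"tx": 0, "ty": 0, "tz": 0.08, "rx": 0, "ry": 0, "rz": 0, "jaw": 1},
  {"tx": 0, "ty": 0, "tz": 0.16, "rx": 0, "ry": 0, "rz": 0, "jaw": 1},
  {"tx": 0, "ty": 0, "tz": 0.24, "rx": 0, "ry": 0, "rz": 0, "jaw": 1},
  {"tx": 0, "ty": 0, "tz": 0.3, "rx": 0, "ry": 0, "rz": 0, "jaw": 1},
  {"tx": 0, "ty": 0, "tz": 0.317, "rx": 0, "ry": 0, "rz": 0, "jaw": 1},
  {"tx": 0, "ty": 0, "tz": 0.317, "rx": 0, "ry": 0, "rz": 0, "jaw": 0.5},
  {"tx": 0, "ty": 0, "tz": 0.317, "rx": 0, "ry": 0, "rz": 0, "jaw": 0.4},
  {"tx": 0, "ty": 0, "tz": 0.317, "rx": 0, "ry": 0, "rz": 0, "jaw": 0.3},
  {"tx": 0, "ty": 0, "tz": 0.317, "rx": 0, "ry": 0, "rz": 0, "jaw": 0},
  {"tx": 0, "ty": 0, "tz": 0.317, "rx": 0, "ry": 0, "rz": 0, "jaw": 0},
  {"tx": 0, "ty": 0, "tz": 0.317, "rx": 0, "ry": 0, "rz": 0, "jaw": 0},
  {"tx": 0, "ty": 0, "tz": 0.317, "rx": 0, "ry": 0, "rz": 0, "jaw": 0},
], squeeze=40)

```text
clock: 3.4
eef_pos: [0.441, 0.2862, 0.1071]
ee_rot: [3.14, 0.002, 3.141]
ft_force: [-0.7, 1.8, 5.5]
finger_gap: 0.266
gripper_force: 39.1
```

>>> arm_command([
  {"tx": 0, "ty": 0, "tz": -0.02, "rx": 0, "ry": 0, "rz": 0, "jaw": 0},
  {"tx": 0, "ty": 0, "tz": -0.06, "rx": 0, "ry": 0, "rz": 0, "jaw": 0},
  {"tx": 0, "ty": 0, "tz": -0.12, "rx": 0, "ry": 0, "rz": 0, "jaw": 0},
  {"tx": 0, "ty": 0, "tz": -0.19, "rx": 0, "ry": 0, "rz": 0, "jaw": 0},
  {"tx": 0, "ty": 0, "tz": -0.25, "rx": 0, "ry": 0, "rz": 0, "jaw": 0},
  {"tx": 0, "ty": 0, "tz": -0.3, "rx": 0, "ry": 0, "rz": 0, "jaw": 0},
  {"tx": 0, "ty": 0, "tz": -0.33, "rx": 0, "ry": 0, "rz": 0, "jaw": 0},
  {"tx": 0, "ty": 0, "tz": -0.33, "rx": 0, "ry": 0, "rz": 0, "jaw": 0},
])

```text
clock: 4.2
eef_pos: [0.4408, 0.2859, 0.2067]
ee_rot: [3.14, 0.002, -3.142]
ft_force: [0.5, -0.8, -1.4]
finger_gap: 0.269
gripper_force: 39.0
```

```bash
python3 - <<'E'
from mont import *
p=robot.snapshot("scene");q=robot.snapshot("top")
a=cv2.resize(p["color"][110:250,150:290,::-1],(400,400),interpolation=2);b=cv2.resize(q["color"][150:290,140:280,::-1],(400,400),interpolation=2)
cv2.imwrite("pics/f1.png",np.hstack([a,b]))
print(robot.read_state()["eef_pos"],robot.read_state()["ft_force"])
E
```

```text
[0.43990659 0.28542486 0.20503833] [-0.60865609 -0.197028   -1.26944337]
```

View pics/f1.png

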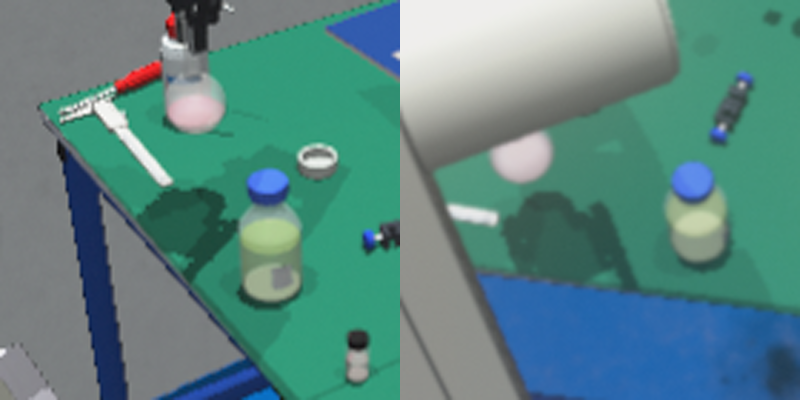

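>>> arm_command([
  {"tx": -0.02, "ty": -0.02, "tz": 0, "rx": 0, "ry": 0, "rz": 0, "jaw": 0},
  {"tx": -0.06, "ty": -0.06, "tz": 0, "rx": 0, "ry": 0, "rz": 0, "jaw": 0},
  {"tx": -0.1, "ty": -0.12, "tz": 0, "rx": 0, "ry": 0, "rz": 0, "jaw": 0},
  {"tx": -0.15, "ty": -0.18, "tz": 0, "rx": 0, "ry": 0, "rz": 0, "jaw": 0},
  {"tx": -0.2, "ty": -0.25, "tz": 0, "rx": 0, "ry": 0, "rz": 0, "jaw": 0},
  {"tx": -0.24, "ty": -0.32, "tz": 0, "rx": 0, "ry": 0, "rz": 0, "jaw": 0},
  {"tx": -0.28, "ty": -0.39, "tz": 0, "rx": 0, "ry": 0, "rz": 0, "jaw": 0},
  {"tx": -0.32, "ty": -0.46, "tz": 0, "rx": 0, "ry": 0, "rz": 0, "jaw": 0},
  {"tx": -0.35, "ty": -0.53, "tz": 0, "rx": 0, "ry": 0, "rz": 0, "jaw": 0},
  {"tx": -0.38, "ty": -0.6, "tz": 0, "rx": 0, "ry": 0, "rz": 0, "jaw": 0},
  {"tx": -0.41, "ty": -0.66, "tz": 0, "rx": 0, "ry": 0, "rz": 0, "jaw": 0},
  {"tx": -0.43, "ty": -0.7, "tz": 0, "rx": 0, "ry": 0, "rz": 0, "jaw": 0},
])

```text
clock: 5.5
eef_pos: [0.5694, 0.0739, 0.2042]
ee_rot: [-3.141, -0.001, 3.141]
ft_force: [0.1, 0.8, -0.9]
finger_gap: 0.271
gripper_force: 39.1
```

>>> arm_command([
  {"tx": -0.01, "ty": -0.05, "tz": 0, "rx": 0, "ry": 0, "rz": 0, "jaw": 0},
  {"tx": -0.02, "ty": -0.11, "tz": 0, "rx": 0, "ry": 0, "rz": 0, "jaw": 0},
  {"tx": -0.04, "ty": -0.18, "tz": 0, "rx": 0, "ry": 0, "rz": 0, "jaw": 0},
  {"tx": -0.05, "ty": -0.25, "tz": 0, "rx": 0, "ry": 0, "rz": 0, "jaw": 0},
  {"tx": -0.06, "ty": -0.32, "tz": 0, "rx": 0, "ry": 0, "rz": 0, "jaw": 0},
  {"tx": -0.07, "ty": -0.39, "tz": 0, "rx": 0, "ry": 0, "rz": 0, "jaw": 0},
  {"tx": -0.08, "ty": -0.45, "tz": 0, "rx": 0, "ry": 0, "rz": 0, "jaw": 0},
  {"tx": -0.09, "ty": -0.5, "tz": 0, "rx": 0, "ry": 0, "rz": 0, "jaw": 0},
  {"tx": -0.09, "ty": -0.54, "tz": 0, "rx": 0, "ry": 0, "rz": 0, "jaw": 0},
  {"tx": -0.09, "ty": -0.553, "tz": 0, "rx": 0, "ry": 0, "rz": 0, "jaw": 0},
  {"tx": -0.09, "ty": -0.553, "tz": 0, "rx": 0, "ry": 0, "rz": 0, "jaw": 0},
])

```text
clock: 6.6
eef_pos: [0.596, -0.0906, 0.2051]
ee_rot: [3.141, -0.0, 3.141]
ft_force: [-0.7, -0.5, -1.7]
finger_gap: 0.271
gripper_force: 39.1
```

```bash
python3 - <<'E'
from mont import *
p=robot.snapshot("scene");q=robot.snapshot("top")
a=cv2.resize(p["color"][140:260,240:360,::-1],(400,400),interpolation=2);b=cv2.resize(q["color"][120:240,240:360,::-1],(400,400),interpolation=2)
cv2.imwrite("pics/f2.png",np.hstack([a,b]))
print(robot.read_state()["eef_pos"],robot.read_state()["ft_force"])
E
```

```text
[ 0.59605904 -0.08981696  0.20516824] [-0.05583935  0.63490483 -1.22325448]
```

View pics/f2.png

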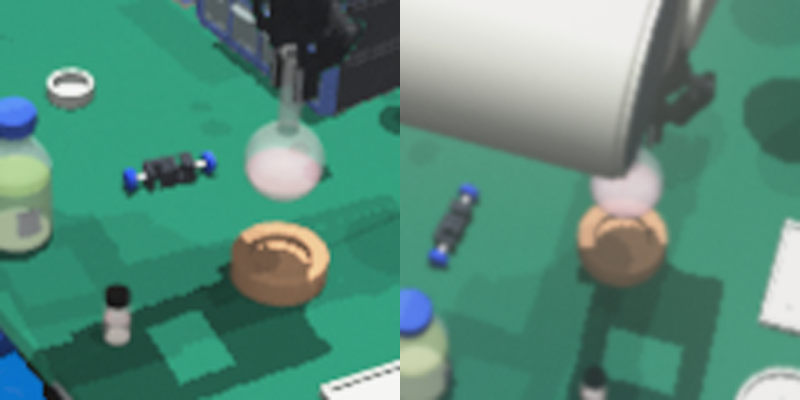

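>>> arm_command([
  {"tx": 0, "ty": 0, "tz": 0.04, "rx": 0, "ry": 0, "rz": 0, "jaw": 0},
  {"tx": 0, "ty": 0, "tz": 0.09, "rx": 0, "ry": 0, "rz": 0, "jaw": 0},
  {"tx": 0, "ty": 0, "tz": 0.14, "rx": 0, "ry": 0, "rz": 0, "jaw": 0},
  {"tx": 0, "ty": 0, "tz": 0.18, "rx": 0, "ry": 0, "rz": 0, "jaw": 0},
  {"tx": 0, "ty": 0, "tz": 0.21, "rx": 0, "ry": 0, "rz": 0, "jaw": 0},
  {"tx": 0, "ty": 0, "tz": 0.23, "rx": 0, "ry": 0, "rz": 0, "jaw": 0},
  {"tx": 0, "ty": 0, "tz": 0.25, "rx": 0, "ry": 0, "rz": 0, "jaw": 0},
  {"tx": 0, "ty": 0, "tz": 0.26, "rx": 0, "ry": 0, "rz": 0, "jaw": 0},
  {"tx": 0, "ty": 0, "tz": 0.265, "rx": 0, "ry": 0, "rz": 0, "jaw": 0},
  {"tx": 0, "ty": 0, "tz": 0.265, "rx": 0, "ry": 0, "rz": 0, "jaw": 0},
  {"tx": 0, "ty": 0, "tz": 0.265, "rx": 0, "ry": 0, "rz": 0, "jaw": 0},
])

```text
clock: 7.8
eef_pos: [0.5965, -0.0903, 0.1261]
ee_rot: [-3.141, 0.001, 3.142]
ft_force: [0.3, 0.6, -1.2]
finger_gap: 0.272
gripper_force: 39.2
```

>>> arm_command([
  {"tx": 0, "ty": 0, "tz": 0.004, "rx": 0, "ry": 0, "rz": 0, "jaw": 0},
  {"tx": 0, "ty": 0, "tz": 0.008, "rx": 0, "ry": 0, "rz": 0, "jaw": 0},
  {"tx": 0, "ty": 0, "tz": 0.01, "rx": 0, "ry": 0, "rz": 0, "jaw": 0},
  {"tx": 0, "ty": 0, "tz": 0.01, "rx": 0, "ry": 0, "rz": 0, "jaw": 0},
])

```text
clock: 8.2
eef_pos: [0.5966, -0.0903, 0.1231]
ee_rot: [-3.141, 0.001, -3.142]
ft_force: [-1.1, -0.6, 2.9]
finger_gap: 0.269
gripper_force: 39.4
```

>>> arm_command([
  {"tx": 0, "ty": 0, "tz": 0, "rx": 0, "ry": 0, "rz": 0, "jaw": 0.3},
  {"tx": 0, "ty": 0, "tz": 0, "rx": 0, "ry": 0, "rz": 0, "jaw": 0.45},
  {"tx": 0, "ty": 0, "tz": 0, "rx": 0, "ry": 0, "rz": 0, "jaw": 0.8},
  {"tx": 0, "ty": 0, "tz": 0, "rx": 0, "ry": 0, "rz": 0, "jaw": 0.8},
  {"tx": 0, "ty": 0, "tz": -0.03, "rx": 0, "ry": 0, "rz": 0, "jaw": 0.8},
  {"tx": 0, "ty": 0, "tz": -0.08, "rx": 0, "ry": 0, "rz": 0, "jaw": 0.8},
  {"tx": 0, "ty": 0, "tz": -0.16, "rx": 0, "ry": 0, "rz": 0, "jaw": 0.8},
  {"tx": 0, "ty": 0, "tz": -0.24, "rx": 0, "ry": 0, "rz": 0, "jaw": 0.8},
  {"tx": 0, "ty": 0, "tz": -0.3, "rx": 0, "ry": 0, "rz": 0, "jaw": 0.8},
  {"tx": 0, "ty": 0, "tz": -0.3, "rx": 0, "ry": 0, "rz": 0, "jaw": 0.8},
])

```text
clock: 9.2
eef_pos: [0.5983, -0.0906, 0.217]
ee_rot: [-3.14, 0.007, -3.142]
ft_force: [-0.4, 0.0, 0.1]
finger_gap: 0.799
gripper_force: 0.0
```

>>> arm_command([
  {"tx": 0.06, "ty": 0.07, "tz": 0, "rx": 0, "ry": 0, "rz": 0, "jaw": 1},
  {"tx": 0.18, "ty": 0.2, "tz": 0, "rx": 0, "ry": 0, "rz": 0, "jaw": 1},
  {"tx": 0.3, "ty": 0.34, "tz": 0, "rx": 0, "ry": 0, "rz": 0, "jaw": 1},
  {"tx": 0.42, "ty": 0.47, "tz": 0, "rx": 0, "ry": 0, "rz": 0, "jaw": 1},
  {"tx": 0.52, "ty": 0.58, "tz": 0, "rx": 0, "ry": 0, "rz": 0, "jaw": 1},
  {"tx": 0.557, "ty": 0.626, "tz": 0, "rx": 0, "ry": 0, "rz": 0, "jaw": 1},
  {"tx": 0.557, "ty": 0.626, "tz": 0.05, "rx": 0, "ry": 0, "rz": 0, "jaw": 1},
  {"tx": 0.557, "ty": 0.626, "tz": 0.12, "rx": 0, "ry": 0, "rz": 0, "jaw": 1},
  {"tx": 0.557, "ty": 0.626, "tz": 0.2, "rx": 0, "ry": 0, "rz": 0, "jaw": 1},
  {"tx": 0.557, "ty": 0.626, "tz": 0.26, "rx": 0, "ry": 0, "rz": 0, "jaw": 1},
  {"tx": 0.557, "ty": 0.626, "tz": 0.295, "rx": 0, "ry": 0, "rz": 0, "jaw": 1},
  {"tx": 0.557, "ty": 0.626, "tz": 0.295, "rx": 0, "ry": 0, "rz": 0, "jaw": 1},
])

```text
clock: 10.4
eef_pos: [0.4281, 0.0973, 0.1231]
ee_rot: [-3.141, -0.003, 3.142]
ft_force: [-0.4, 0.6, 0.7]
finger_gap: 1.005
gripper_force: 0.0
```

>>> arm_command([
  {"tx": 0, "ty": 0, "tz": 0, "rx": 0, "ry": 0, "rz": 0, "jaw": 0.65},
  {"tx": 0, "ty": 0, "tz": 0, "rx": 0, "ry": 0, "rz": 0, "jaw": 0.6},
  {"tx": 0, "ty": 0, "tz": 0, "rx": 0, "ry": 0, "rz": 0, "jaw": 0.55},
  {"tx": 0, "ty": 0, "tz": 0, "rx": 0, "ry": 0, "rz": 0, "jaw": 0.5},
  {"tx": 0, "ty": 0, "tz": 0, "rx": 0, "ry": 0, "rz": 0, "jaw": 0.4},
  {"tx": 0, "ty": 0, "tz": 0, "rx": 0, "ry": 0, "rz": 0, "jaw": 0.2},
  {"tx": 0, "ty": 0, "tz": 0, "rx": 0, "ry": 0, "rz": 0, "jaw": 0.2},
  {"tx": 0, "ty": 0, "tz": -0.01, "rx": 0, "ry": 0, "rz": 0, "jaw": 0.2},
  {"tx": 0, "ty": 0, "tz": -0.03, "rx": 0, "ry": 0, "rz": 0, "jaw": 0.2},
  {"tx": 0, "ty": 0, "tz": -0.05, "rx": 0, "ry": 0, "rz": 0, "jaw": 0.2},
  {"tx": 0, "ty": 0, "tz": -0.05, "rx": 0, "ry": 0, "rz": 0, "jaw": 0.2},
], squeeze=70)

```text
clock: 11.5
eef_pos: [0.4296, 0.0977, 0.1401]
ee_rot: [3.141, 0.001, -3.142]
ft_force: [0.5, 0.1, -3.1]
finger_gap: 0.488
gripper_force: 71.0
```

```bash
python3 - <<'E'
from mont import *
p=robot.snapshot("scene");q=robot.snapshot("top")
a=cv2.resize(p["color"][150:270,220:340,::-1],(400,400),interpolation=2);b=cv2.resize(q["color"][150:270,220:340,::-1],(400,400),interpolation=2)
cv2.imwrite("pics/b1.png",np.hstack([a,b]))
print(robot.read_state()["eef_pos"],robot.read_state()["ft_force"])
E
```

```text
[0.42918444 0.09755252 0.13942421] [ 1.14204849  0.02840819 -2.89556203]
```

View pics/b1.png

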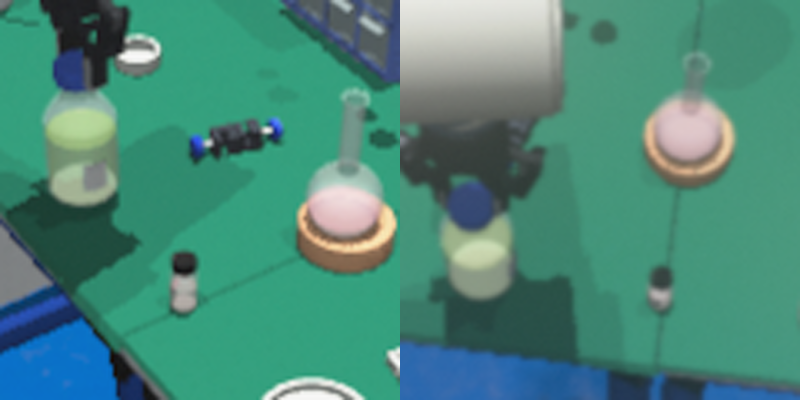

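>>> arm_command([
  {"tx": 0, "ty": 0, "tz": -0.04, "rx": 0, "ry": 0, "rz": 0, "jaw": 0.2},
  {"tx": 0, "ty": 0, "tz": -0.09, "rx": 0, "ry": 0, "rz": 0, "jaw": 0.2},
  {"tx": 0, "ty": 0, "tz": -0.15, "rx": 0, "ry": 0, "rz": 0, "jaw": 0.2},
  {"tx": 0, "ty": -0.02, "tz": -0.2, "rx": 0, "ry": 0, "rz": 0, "jaw": 0.2},
  {"tx": 0, "ty": -0.06, "tz": -0.24, "rx": 0, "ry": 0, "rz": 0, "jaw": 0.2},
  {"tx": 0, "ty": -0.12, "tz": -0.26, "rx": 0, "ry": 0, "rz": 0, "jaw": 0.2},
  {"tx": 0, "ty": -0.19, "tz": -0.26, "rx": 0, "ry": 0, "rz": 0, "jaw": 0.2},
  {"tx": 0, "ty": -0.26, "tz": -0.26, "rx": 0, "ry": 0, "rz": 0, "jaw": 0.2},
  {"tx": 0, "ty": -0.33, "tz": -0.26, "rx": 0, "ry": 0, "rz": 0, "jaw": 0.2},
  {"tx": 0, "ty": -0.4, "tz": -0.26, "rx": 0, "ry": 0, "rz": 0, "jaw": 0.2},
  {"tx": 0, "ty": -0.47, "tz": -0.26, "rx": 0, "ry": 0, "rz": 0, "jaw": 0.2},
  {"tx": 0, "ty": -0.54, "tz": -0.26, "rx": 0, "ry": 0, "rz": 0, "jaw": 0.2},
])

```text
clock: 12.8
eef_pos: [0.4285, -0.0658, 0.217]
ee_rot: [3.142, -0.001, 3.141]
ft_force: [-0.4, -0.3, -3.0]
finger_gap: 0.485
gripper_force: 71.4
```

>>> arm_command([
  {"tx": 0, "ty": -0.07, "tz": 0, "rx": 0, "ry": 0, "rz": 0, "jaw": 0.2},
  {"tx": 0, "ty": -0.14, "tz": 0, "rx": 0, "ry": 0, "rz": 0, "jaw": 0.2},
  {"tx": 0, "ty": -0.21, "tz": 0, "rx": 0, "ry": 0, "rz": 0, "jaw": 0.2},
  {"tx": 0, "ty": -0.28, "tz": 0, "rx": 0, "ry": 0, "rz": 0, "jaw": 0.2},
  {"tx": 0, "ty": -0.35, "tz": 0, "rx": 0, "ry": 0, "rz": 0, "jaw": 0.2},
  {"tx": 0, "ty": -0.42, "tz": 0, "rx": 0, "ry": 0, "rz": 0, "jaw": 0.2},
  {"tx": 0, "ty": -0.49, "tz": 0, "rx": 0, "ry": 0, "rz": 0, "jaw": 0.2},
  {"tx": 0, "ty": -0.56, "tz": 0, "rx": 0, "ry": 0, "rz": 0, "jaw": 0.2},
  {"tx": 0, "ty": -0.62, "tz": 0, "rx": 0, "ry": 0, "rz": 0, "jaw": 0.2},
  {"tx": 0, "ty": -0.66, "tz": 0, "rx": 0, "ry": 0, "rz": 0, "jaw": 0.2},
  {"tx": 0, "ty": -0.682, "tz": 0, "rx": 0, "ry": 0, "rz": 0, "jaw": 0.2},
  {"tx": 0, "ty": -0.682, "tz": 0, "rx": 0, "ry": 0, "rz": 0, "jaw": 0.2},
])

```text
clock: 14.0
eef_pos: [0.4288, -0.2696, 0.217]
ee_rot: [3.141, -0.0, 3.141]
ft_force: [-0.1, -0.8, -2.1]
finger_gap: 0.483
gripper_force: 71.4
```

>>> arm_command([
  {"tx": 0, "ty": 0, "tz": 0.05, "rx": 0, "ry": 0, "rz": 0, "jaw": 0.2},
  {"tx": 0, "ty": 0, "tz": 0.1, "rx": 0, "ry": 0, "rz": 0, "jaw": 0.2},
  {"tx": 0, "ty": 0, "tz": 0.15, "rx": 0, "ry": 0, "rz": 0, "jaw": 0.2},
  {"tx": 0, "ty": 0, "tz": 0.2, "rx": 0, "ry": 0, "rz": 0, "jaw": 0.2},
  {"tx": 0, "ty": 0, "tz": 0.24, "rx": 0, "ry": 0, "rz": 0, "jaw": 0.2},
  {"tx": 0, "ty": 0, "tz": 0.26, "rx": 0, "ry": 0, "rz": 0, "jaw": 0.2},
  {"tx": 0, "ty": 0, "tz": 0.275, "rx": 0, "ry": 0, "rz": 0, "jaw": 0.2},
  {"tx": 0, "ty": 0, "tz": 0.285, "rx": 0, "ry": 0, "rz": 0, "jaw": 0.2},
  {"tx": 0, "ty": 0, "tz": 0.292, "rx": 0, "ry": 0, "rz": 0, "jaw": 0.2},
  {"tx": 0, "ty": 0, "tz": 0.296, "rx": 0, "ry": 0, "rz": 0, "jaw": 0.2},
  {"tx": 0, "ty": 0, "tz": 0.296, "rx": 0, "ry": 0, "rz": 0, "jaw": 0.2},
])

```text
clock: 15.1
eef_pos: [0.4299, -0.2695, 0.1295]
ee_rot: [-3.141, 0.002, 3.141]
ft_force: [0.3, 1.1, 5.3]
finger_gap: 0.486
gripper_force: 72.1
```

>>> arm_command([
  {"tx": 0, "ty": 0, "tz": 0, "rx": 0, "ry": 0, "rz": 0, "jaw": 0.52},
  {"tx": 0, "ty": 0, "tz": 0, "rx": 0, "ry": 0, "rz": 0, "jaw": 0.65},
  {"tx": 0, "ty": 0, "tz": 0, "rx": 0, "ry": 0, "rz": 0, "jaw": 1},
  {"tx": 0, "ty": 0, "tz": 0, "rx": 0, "ry": 0, "rz": 0, "jaw": 1},
  {"tx": 0, "ty": 0, "tz": -0.04, "rx": 0, "ry": 0, "rz": 0, "jaw": 1},
  {"tx": 0, "ty": 0, "tz": -0.1, "rx": 0, "ry": 0, "rz": 0, "jaw": 1},
  {"tx": 0, "ty": 0, "tz": -0.2, "rx": 0, "ry": 0, "rz": 0, "jaw": 1},
  {"tx": 0, "ty": 0.1, "tz": -0.25, "rx": 0, "ry": 0, "rz": 0, "jaw": 1},
  {"tx": 0, "ty": 0.25, "tz": -0.25, "rx": 0, "ry": 0, "rz": 0, "jaw": 1},
  {"tx": 0, "ty": 0.4, "tz": -0.25, "rx": 0, "ry": 0, "rz": 0, "jaw": 1},
  {"tx": 0, "ty": 0.55, "tz": -0.2, "rx": 0, "ry": 0, "rz": 0, "jaw": 1},
  {"tx": 0, "ty": 0.64, "tz": -0.1, "rx": 0, "ry": 0, "rz": 0, "jaw": 1},
])

```text
clock: 16.3
eef_pos: [0.4307, -0.0752, 0.1606]
ee_rot: [-3.141, 0.006, -3.141]
ft_force: [0.5, 0.2, -1.4]
finger_gap: 0.999
gripper_force: 0.0
```

```bash
python3 - <<'E'
from mont import *
p=robot.snapshot("scene");q=robot.snapshot("top")
a=cv2.resize(p["color"][180:320,240:380,::-1],(400,400),interpolation=2);b=cv2.resize(q["color"][150:290,260:400,::-1],(400,400),interpolation=2)
cv2.imwrite("pics/b2.png",np.hstack([a,b]))
print(robot.read_state()["eef_pos"],robot.read_state()["ft_force"])
E
```

```text
[ 0.42676199 -0.07412496  0.1567455 ] [ 0.97308998  0.03703614 -0.51557507]
```

View pics/b2.png

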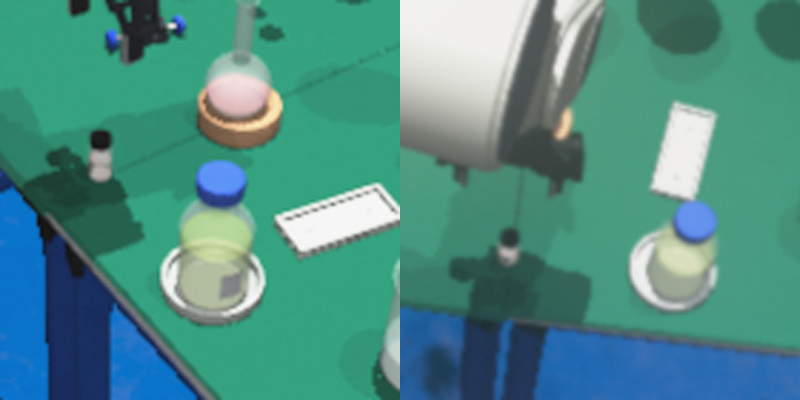

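>>> arm_command([
  {"tx": 0, "ty": 0, "tz": 0.1, "rx": 0, "ry": 0, "rz": 0, "jaw": 1},
  {"tx": 0, "ty": 0, "tz": 0.2, "rx": 0, "ry": 0, "rz": 0, "jaw": 1},
  {"tx": 0, "ty": 0, "tz": 0.3, "rx": 0, "ry": 0, "rz": 0, "jaw": 0.9},
  {"tx": 0, "ty": 0, "tz": 0.4, "rx": 0, "ry": 0, "rz": 0, "jaw": 0.8},
  {"tx": 0, "ty": 0, "tz": 0.44, "rx": 0, "ry": 0, "rz": 0, "jaw": 0.7},
  {"tx": 0, "ty": 0, "tz": 0.46, "rx": 0, "ry": 0, "rz": 0, "jaw": 0.6},
  {"tx": 0, "ty": 0, "tz": 0.46, "rx": 0, "ry": 0, "rz": 0, "jaw": 0.5},
  {"tx": 0, "ty": 0, "tz": 0.46, "rx": 0, "ry": 0, "rz": 0, "jaw": 0.42},
  {"tx": 0, "ty": 0, "tz": 0.46, "rx": 0, "ry": 0, "rz": 0, "jaw": 0.36},
  {"tx": 0, "ty": 0, "tz": 0.46, "rx": 0, "ry": 0, "rz": 0, "jaw": 0.3},
  {"tx": 0, "ty": 0, "tz": 0.46, "rx": 0, "ry": 0, "rz": 0, "jaw": 0.2},
  {"tx": 0, "ty": 0, "tz": 0.46, "rx": 0, "ry": 0, "rz": 0, "jaw": 0.1},
], squeeze=25)

```text
clock: 17.6
eef_pos: [0.4297, -0.0772, 0.0213]
ee_rot: [-3.141, 0.002, -3.141]
ft_force: [-0.4, -0.2, 8.6]
finger_gap: 0.268
gripper_force: 24.1
```

>>> arm_command([
  {"tx": 0, "ty": 0, "tz": -0.05, "rx": 0, "ry": 0, "rz": 0, "jaw": 0.1},
  {"tx": 0, "ty": 0, "tz": -0.12, "rx": 0, "ry": 0, "rz": 0, "jaw": 0.1},
  {"tx": 0, "ty": 0, "tz": -0.2, "rx": 0, "ry": 0, "rz": 0, "jaw": 0.1},
  {"tx": 0, "ty": 0.04, "tz": -0.28, "rx": 0, "ry": 0, "rz": 0, "jaw": 0.1},
  {"tx": 0, "ty": 0.1, "tz": -0.33, "rx": 0, "ry": 0, "rz": 0, "jaw": 0.1},
  {"tx": 0, "ty": 0.18, "tz": -0.35, "rx": 0, "ry": 0, "rz": 0, "jaw": 0.1},
  {"tx": 0, "ty": 0.26, "tz": -0.35, "rx": 0, "ry": 0, "rz": 0, "jaw": 0.1},
  {"tx": -0.02, "ty": 0.34, "tz": -0.35, "rx": 0, "ry": 0, "rz": 0, "jaw": 0.1},
  {"tx": -0.06, "ty": 0.42, "tz": -0.35, "rx": 0, "ry": 0, "rz": 0, "jaw": 0.1},
  {"tx": -0.11, "ty": 0.5, "tz": -0.35, "rx": 0, "ry": 0, "rz": 0, "jaw": 0.1},
  {"tx": -0.16, "ty": 0.57, "tz": -0.35, "rx": 0, "ry": 0, "rz": 0, "jaw": 0.1},
  {"tx": -0.2, "ty": 0.64, "tz": -0.35, "rx": 0, "ry": 0, "rz": 0, "jaw": 0.1},
])

```text
clock: 18.8
eef_pos: [0.4898, 0.1161, 0.1258]
ee_rot: [3.141, 0.001, -3.141]
ft_force: [0.5, -0.8, -0.4]
finger_gap: 0.268
gripper_force: 24.7
```

>>> arm_command([
  {"tx": -0.05, "ty": 0.07, "tz": 0, "rx": 0, "ry": 0, "rz": 0, "jaw": 0.1},
  {"tx": -0.1, "ty": 0.14, "tz": 0, "rx": 0, "ry": 0, "rz": 0, "jaw": 0.1},
  {"tx": -0.15, "ty": 0.21, "tz": 0, "rx": 0, "ry": 0, "rz": 0, "jaw": 0.1},
  {"tx": -0.2, "ty": 0.28, "tz": 0, "rx": 0, "ry": 0, "rz": 0, "jaw": 0.1},
  {"tx": -0.25, "ty": 0.35, "tz": 0, "rx": 0, "ry": 0, "rz": 0, "jaw": 0.1},
  {"tx": -0.3, "ty": 0.42, "tz": 0, "rx": 0, "ry": 0, "rz": 0, "jaw": 0.1},
  {"tx": -0.33, "ty": 0.47, "tz": 0, "rx": 0, "ry": 0, "rz": 0, "jaw": 0.1},
  {"tx": -0.35, "ty": 0.507, "tz": 0, "rx": 0, "ry": 0, "rz": 0, "jaw": 0.1},
  {"tx": -0.35, "ty": 0.507, "tz": 0, "rx": 0, "ry": 0, "rz": 0, "jaw": 0.1},
  {"tx": -0.35, "ty": 0.507, "tz": 0, "rx": 0, "ry": 0, "rz": 0, "jaw": 0.1},
])

```text
clock: 19.8
eef_pos: [0.5934, 0.2666, 0.1252]
ee_rot: [-3.141, -0.001, -3.141]
ft_force: [-0.2, 0.5, -1.3]
finger_gap: 0.27
gripper_force: 24.7
```

```bash
python3 - <<'E'
from mont import *
p=robot.snapshot("scene");q=robot.snapshot("top")
a=cv2.resize(p["color"][100:200,200:300,::-1],(400,400),interpolation=2);b=cv2.resize(q["color"][130:230,160:260,::-1],(400,400),interpolation=2)
cv2.imwrite("pics/v1.png",np.hstack([a,b]))
print(robot.read_state()["eef_pos"],robot.read_state()["ft_force"])
E
```

```text
[0.5933691  0.26618819 0.12527633] [ 0.14528498 -0.43402444 -0.52696975]
```

View pics/v1.png

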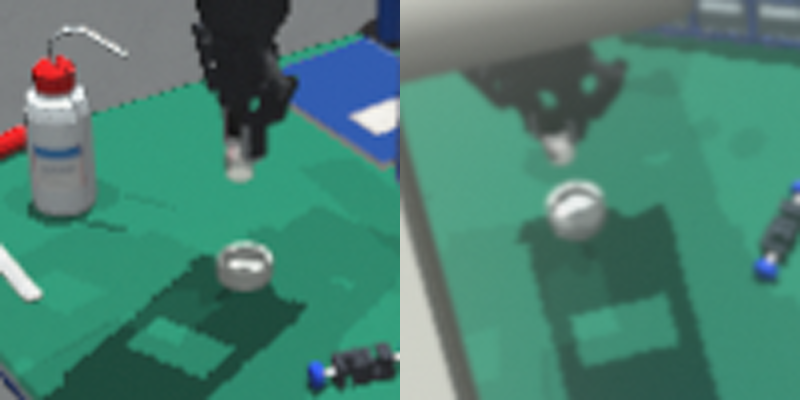

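```bash
python3 - <<'E'
from mont import *
for n,uv in (("scene",(259.7,144)),("top",(199.8,168))):
    p=robot.snapshot(n); print(n,world(p,uv,.105).round(4))
E
```

```text
scene [0.5846 0.2611 0.105 ]
top [0.5899 0.2681 0.105 ]
```

>>> arm_command([
  {"tx": -0.005, "ty": 0.003, "tz": 0.06, "rx": 0, "ry": 0, "rz": 0, "jaw": 0.1},
  {"tx": -0.005, "ty": 0.003, "tz": 0.13, "rx": 0, "ry": 0, "rz": 0, "jaw": 0.1},
  {"tx": -0.005, "ty": 0.003, "tz": 0.2, "rx": 0, "ry": 0, "rz": 0, "jaw": 0.1},
  {"tx": -0.005, "ty": 0.003, "tz": 0.25, "rx": 0, "ry": 0, "rz": 0, "jaw": 0.1},
  {"tx": -0.005, "ty": 0.003, "tz": 0.28, "rx": 0, "ry": 0, "rz": 0, "jaw": 0.1},
  {"tx": -0.005, "ty": 0.003, "tz": 0.3, "rx": 0, "ry": 0, "rz": 0, "jaw": 0.1},
  {"tx": -0.005, "ty": 0.003, "tz": 0.315, "rx": 0, "ry": 0, "rz": 0, "jaw": 0.1},
  {"tx": -0.005, "ty": 0.003, "tz": 0.325, "rx": 0, "ry": 0, "rz": 0, "jaw": 0.1},
  {"tx": -0.005, "ty": 0.003, "tz": 0.33, "rx": 0, "ry": 0, "rz": 0, "jaw": 0.1},
  {"tx": -0.005, "ty": 0.003, "tz": 0.333, "rx": 0, "ry": 0, "rz": 0, "jaw": 0.1},
  {"tx": -0.005, "ty": 0.003, "tz": 0.333, "rx": 0, "ry": 0, "rz": 0, "jaw": 0.1},
])

```text
clock: 21.1
eef_pos: [0.5958, 0.268, 0.0258]
ee_rot: [3.141, 0.0, 3.142]
ft_force: [-0.7, 0.3, 0.1]
finger_gap: 0.27
gripper_force: 24.7
```

>>> arm_command([
  {"tx": 0, "ty": 0, "tz": 0.003, "rx": 0, "ry": 0, "rz": 0, "jaw": 0.1},
  {"tx": 0, "ty": 0, "tz": 0.003, "rx": 0, "ry": 0, "rz": 0, "jaw": 0.27},
  {"tx": 0, "ty": 0, "tz": 0.003, "rx": 0, "ry": 0, "rz": 0, "jaw": 0.32},
  {"tx": 0, "ty": 0, "tz": 0.003, "rx": 0, "ry": 0, "rz": 0, "jaw": 0.4},
  {"tx": 0, "ty": 0, "tz": 0, "rx": 0, "ry": 0, "rz": 0, "jaw": 0.7},
  {"tx": 0, "ty": 0, "tz": 0, "rx": 0, "ry": 0, "rz": 0, "jaw": 0.8},
  {"tx": 0, "ty": 0, "tz": -0.05, "rx": 0, "ry": 0, "rz": 0, "jaw": 0.8},
  {"tx": 0, "ty": 0, "tz": -0.15, "rx": 0, "ry": 0, "rz": 0, "jaw": 0.8},
  {"tx": 0, "ty": 0, "tz": -0.25, "rx": 0, "ry": 0, "rz": 0, "jaw": 0.8},
  {"tx": 0, "ty": -0.1, "tz": -0.3, "rx": 0, "ry": 0, "rz": 0, "jaw": 0.8},
  {"tx": 0, "ty": -0.2, "tz": -0.3, "rx": 0, "ry": 0, "rz": 0.05, "jaw": 0.8},
  {"tx": 0, "ty": -0.35, "tz": -0.3, "rx": 0, "ry": 0, "rz": 0.1, "jaw": 0.8},
])

```text
clock: 22.3
eef_pos: [0.5965, 0.1635, 0.1178]
ee_rot: [3.14, 0.003, 2.984]
ft_force: [1.1, 0.0, -0.7]
finger_gap: 0.798
gripper_force: 0.0
```

```bash
python3 - <<'E'
from mont import *
p=robot.snapshot("scene");q=robot.snapshot("top")
a=cv2.resize(p["color"][130:230,220:320,::-1],(400,400),interpolation=2);b=cv2.resize(q["color"][140:240,180:280,::-1],(400,400),interpolation=2)
cv2.imwrite("pics/v2.png",np.hstack([a,b]))
print(robot.read_state()["eef_pos"],robot.read_state()["ee_rot"])
E
```

```text
[0.59540624 0.15887074 0.11672584] [-3.14063146e+00  1.14268347e-04  2.97923572e+00]
```

View pics/v2.png

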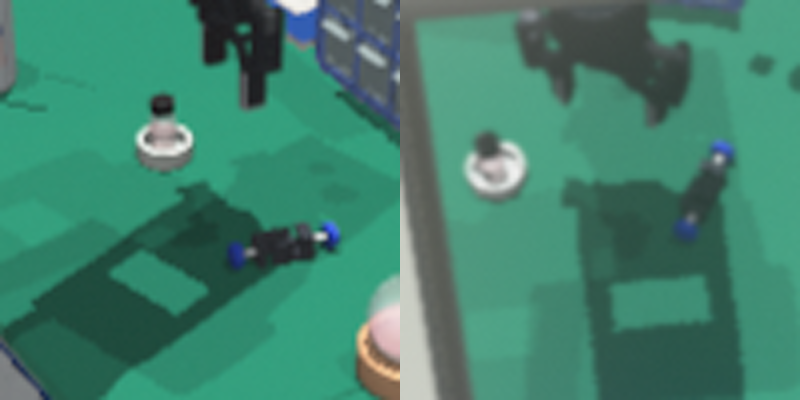

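```bash
python3 - <<'E'
from mont import *
for n in ("top","scene"):
    p=robot.snapshot(n); t=rect(p,(.595,.081),.0115,half=(.06,.07)); h=cv2.cvtColor(t,cv2.COLOR_BGR2HSV)
    m=cv2.inRange(h,(105,130,60),(130,255,255)); k,l,s,c=cv2.connectedComponentsWithStats(m)
    P=[(.595+.07-c[i][1]/1000,.081+.06-c[i][0]/1000) for i in range(1,k) if s[i,4]>40]
    print(n,np.round(P,4),[s[i,4] for i in range(1,k)])
    if len(P)==2: P=np.array(P);d=P[0]-P[1];print(P.mean(0),np.hypot(*d),np.degrees(np.arctan2(d[1],d[0])))
E
```

```text
top [[0.6417 0.0765]
 [0.5566 0.0957]] [np.int32(166), np.int32(210)]
[0.59913672 0.08606652] 0.08719970870774749 -12.707216612689686
scene [[0.6359 0.0742]
 [0.5527 0.0936]] [np.int32(322), np.int32(407)]
[0.59432275 0.08388942] 0.08547261050460456 -13.153121868255804
```

>>> arm_command([
  {"tx": -0.02, "ty": -0.1, "tz": 0, "rx": 0, "ry": 0, "rz": 0.02, "jaw": 0.8},
  {"tx": -0.04, "ty": -0.2, "tz": 0.05, "rx": 0, "ry": 0, "rz": 0.044, "jaw": 0.8},
  {"tx": -0.046, "ty": -0.254, "tz": 0.1, "rx": 0, "ry": 0, "rz": 0.044, "jaw": 0.8},
  {"tx": -0.046, "ty": -0.254, "tz": 0.187, "rx": 0, "ry": 0, "rz": 0.044, "jaw": 0.8},
  {"tx": -0.046, "ty": -0.254, "tz": 0.187, "rx": 0, "ry": 0, "rz": 0.044, "jaw": 0.8},
  {"tx": -0.046, "ty": -0.254, "tz": 0.187, "rx": 0, "ry": 0, "rz": 0.044, "jaw": 0.8},
])

```text
clock: 23.1
eef_pos: [0.5974, 0.0866, 0.0596]
ee_rot: [-3.142, -0.001, 2.917]
ft_force: [0.4, 0.4, 0.8]
finger_gap: 0.8
gripper_force: 0.0
```

>>> arm_command([
  {"tx": 0, "ty": -0.005, "tz": 0.06, "rx": 0, "ry": 0, "rz": 0, "jaw": 0.8},
  {"tx": 0, "ty": -0.005, "tz": 0.12, "rx": 0, "ry": 0, "rz": 0, "jaw": 0.7},
  {"tx": 0, "ty": -0.005, "tz": 0.165, "rx": 0, "ry": 0, "rz": 0, "jaw": 0.6},
  {"tx": 0, "ty": -0.005, "tz": 0.165, "rx": 0, "ry": 0, "rz": 0, "jaw": 0.5},
  {"tx": 0, "ty": -0.005, "tz": 0.165, "rx": 0, "ry": 0, "rz": 0, "jaw": 0.4},
  {"tx": 0, "ty": -0.005, "tz": 0.165, "rx": 0, "ry": 0, "rz": 0, "jaw": 0.3},
  {"tx": 0, "ty": -0.005, "tz": 0.165, "rx": 0, "ry": 0, "rz": 0, "jaw": 0.1},
  {"tx": 0, "ty": -0.005, "tz": 0.165, "rx": 0, "ry": 0, "rz": 0, "jaw": 0.1},
  {"tx": 0, "ty": -0.005, "tz": 0.165, "rx": 0, "ry": 0, "rz": 0, "jaw": 0.1},
], squeeze=60)

```text
clock: 24.0
eef_pos: [0.598, 0.0842, 0.0112]
ee_rot: [3.141, 0.002, 2.915]
ft_force: [-0.7, 0.6, 6.2]
finger_gap: 0.244
gripper_force: 58.7
```

>>> arm_command([
  {"tx": 0, "ty": 0, "tz": -0.04, "rx": 0, "ry": 0, "rz": 0, "jaw": 0.1},
  {"tx": 0, "ty": 0, "tz": -0.1, "rx": 0, "ry": 0, "rz": 0, "jaw": 0.1},
  {"tx": 0, "ty": 0, "tz": -0.17, "rx": 0, "ry": 0, "rz": 0, "jaw": 0.1},
  {"tx": 0, "ty": 0, "tz": -0.25, "rx": 0, "ry": 0, "rz": 0, "jaw": 0.1},
  {"tx": 0, "ty": 0, "tz": -0.33, "rx": 0, "ry": 0, "rz": 0, "jaw": 0.1},
  {"tx": 0, "ty": 0, "tz": -0.41, "rx": 0, "ry": 0, "rz": 0, "jaw": 0.1},
  {"tx": 0, "ty": 0, "tz": -0.49, "rx": 0, "ry": 0, "rz": 0, "jaw": 0.1},
  {"tx": 0, "ty": 0, "tz": -0.57, "rx": 0, "ry": 0, "rz": 0, "jaw": 0.1},
  {"tx": 0, "ty": 0, "tz": -0.65, "rx": 0, "ry": 0, "rz": 0, "jaw": 0.1},
  {"tx": 0, "ty": 0, "tz": -0.71, "rx": 0, "ry": 0, "rz": 0, "jaw": 0.1},
  {"tx": 0, "ty": 0, "tz": -0.74, "rx": 0, "ry": 0, "rz": 0, "jaw": 0.1},
  {"tx": 0, "ty": 0, "tz": -0.74, "rx": 0, "ry": 0, "rz": 0, "jaw": 0.1},
])

```text
clock: 25.2
eef_pos: [0.5975, 0.0841, 0.2335]
ee_rot: [3.141, 0.002, 2.915]
ft_force: [-1.2, -0.8, -2.0]
finger_gap: 0.241
gripper_force: 59.0
```

```bash
python3 - <<'E'
from mont import *
p=robot.snapshot("scene");q=robot.snapshot("top")
a=cv2.resize(p["color"][100:240,220:360,::-1],(400,400),interpolation=2);b=cv2.resize(q["color"][100:240,200:340,::-1],(400,400),interpolation=2)
cv2.imwrite("pics/h1.png",np.hstack([a,b]))
s=robot.read_state();print(s["eef_pos"],s["ee_rot"],s["ft_force"],s["finger_gap"])
E
```

```text
[0.59637989 0.08398121 0.23137152] [-3.14127922e+00 -9.32522231e-04  2.91539343e+00] [ 0.34637616 -0.34525108 -1.49527634] 0.24609293536831497
```

View pics/h1.png

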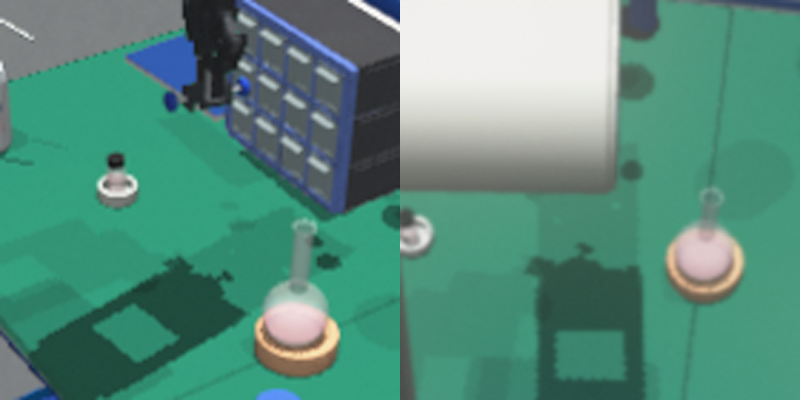

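>>> arm_command([
  {"tx": -0.006, "ty": -0.03, "tz": 0, "rx": 0, "ry": 0, "rz": 0, "jaw": 0.1},
  {"tx": -0.017, "ty": -0.08, "tz": 0, "rx": 0, "ry": 0, "rz": 0, "jaw": 0.1},
  {"tx": -0.031, "ty": -0.15, "tz": 0, "rx": 0, "ry": 0, "rz": 0, "jaw": 0.1},
  {"tx": -0.046, "ty": -0.22, "tz": 0, "rx": 0, "ry": 0, "rz": 0, "jaw": 0.1},
  {"tx": -0.06, "ty": -0.29, "tz": 0, "rx": 0, "ry": 0, "rz": 0, "jaw": 0.1},
  {"tx": -0.075, "ty": -0.36, "tz": 0, "rx": 0, "ry": 0, "rz": 0, "jaw": 0.1},
  {"tx": -0.089, "ty": -0.43, "tz": 0, "rx": 0, "ry": 0, "rz": 0, "jaw": 0.1},
  {"tx": -0.104, "ty": -0.5, "tz": 0, "rx": 0, "ry": 0, "rz": 0, "jaw": 0.1},
  {"tx": -0.118, "ty": -0.57, "tz": 0, "rx": 0, "ry": 0, "rz": 0, "jaw": 0.1},
  {"tx": -0.133, "ty": -0.64, "tz": 0, "rx": 0, "ry": 0, "rz": 0, "jaw": 0.1},
  {"tx": -0.147, "ty": -0.71, "tz": 0, "rx": 0, "ry": 0, "rz": 0, "jaw": 0.1},
  {"tx": -0.162, "ty": -0.78, "tz": 0, "rx": 0, "ry": 0, "rz": 0, "jaw": 0.1},
])

```text
clock: 26.5
eef_pos: [0.5909, -0.157, 0.2311]
ee_rot: [-3.141, -0.001, 2.915]
ft_force: [0.3, -0.0, -1.0]
finger_gap: 0.248
gripper_force: 59.0
```

>>> arm_command([
  {"tx": -0.014, "ty": -0.07, "tz": 0, "rx": 0, "ry": 0, "rz": 0, "jaw": 0.1},
  {"tx": -0.029, "ty": -0.14, "tz": 0, "rx": 0, "ry": 0, "rz": 0, "jaw": 0.1},
  {"tx": -0.044, "ty": -0.21, "tz": 0, "rx": 0, "ry": 0, "rz": -0.01, "jaw": 0.1},
  {"tx": -0.058, "ty": -0.28, "tz": 0, "rx": 0, "ry": 0, "rz": -0.017, "jaw": 0.1},
  {"tx": -0.07, "ty": -0.34, "tz": 0, "rx": 0, "ry": 0, "rz": -0.017, "jaw": 0.1},
  {"tx": -0.078, "ty": -0.379, "tz": 0, "rx": 0, "ry": 0, "rz": -0.017, "jaw": 0.1},
  {"tx": -0.078, "ty": -0.379, "tz": 0, "rx": 0, "ry": 0, "rz": -0.017, "jaw": 0.1},
  {"tx": -0.078, "ty": -0.379, "tz": 0, "rx": 0, "ry": 0, "rz": -0.017, "jaw": 0.1},
])

```text
clock: 27.3
eef_pos: [0.5889, -0.2708, 0.2316]
ee_rot: [3.141, -0.001, 2.941]
ft_force: [-0.8, 1.2, -1.3]
finger_gap: 0.242
gripper_force: 59.0
```

>>> arm_command([
  {"tx": 0, "ty": 0, "tz": 0.05, "rx": 0, "ry": 0, "rz": 0, "jaw": 0.1},
  {"tx": 0, "ty": 0, "tz": 0.12, "rx": 0, "ry": 0, "rz": 0, "jaw": 0.1},
  {"tx": 0, "ty": 0, "tz": 0.2, "rx": 0, "ry": 0, "rz": 0, "jaw": 0.1},
  {"tx": 0, "ty": 0, "tz": 0.28, "rx": 0, "ry": 0, "rz": 0, "jaw": 0.1},
  {"tx": 0, "ty": 0, "tz": 0.36, "rx": 0, "ry": 0, "rz": 0, "jaw": 0.1},
  {"tx": 0, "ty": 0, "tz": 0.44, "rx": 0, "ry": 0, "rz": 0, "jaw": 0.1},
  {"tx": 0, "ty": 0, "tz": 0.52, "rx": 0, "ry": 0, "rz": 0, "jaw": 0.1},
  {"tx": 0, "ty": 0, "tz": 0.58, "rx": 0, "ry": 0, "rz": 0, "jaw": 0.1},
  {"tx": 0, "ty": 0, "tz": 0.62, "rx": 0, "ry": 0, "rz": 0, "jaw": 0.1},
  {"tx": 0, "ty": 0, "tz": 0.65, "rx": 0, "ry": 0, "rz": 0, "jaw": 0.1},
  {"tx": 0, "ty": 0, "tz": 0.66, "rx": 0, "ry": 0, "rz": 0, "jaw": 0.1},
  {"tx": 0, "ty": 0, "tz": 0.66, "rx": 0, "ry": 0, "rz": 0, "jaw": 0.1},
])

```text
clock: 28.5
eef_pos: [0.5894, -0.271, 0.034]
ee_rot: [-3.142, 0.0, 2.942]
ft_force: [-0.3, -0.7, -1.5]
finger_gap: 0.245
gripper_force: 59.0
```

```bash
python3 - <<'E'
from mont import *
p=robot.snapshot("scene");q=robot.snapshot("top")
a=cv2.resize(p["color"][200:320,290:410,::-1],(400,400),interpolation=2);b=cv2.resize(q["color"][150:270,310:430,::-1],(400,400),interpolation=2)
cv2.imwrite("pics/h2.png",np.hstack([a,b]))
E
```

```text
(no output)
```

View pics/h2.png

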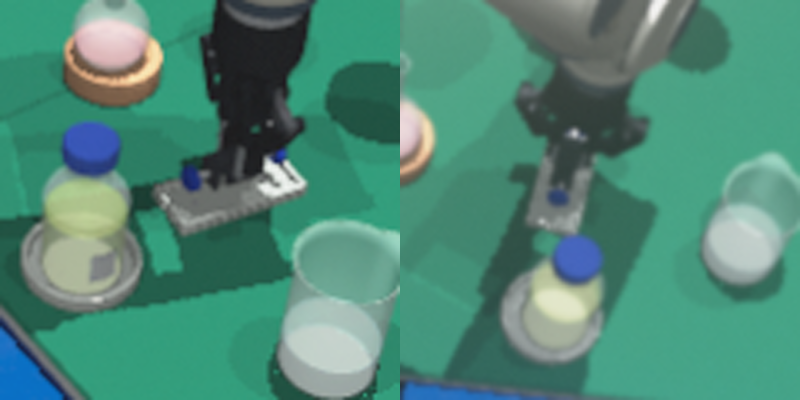

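>>> arm_command([
  {"tx": 0, "ty": 0, "tz": 0.02, "rx": 0, "ry": 0, "rz": 0, "jaw": 0.1},
  {"tx": 0, "ty": 0, "tz": 0.035, "rx": 0, "ry": 0, "rz": 0, "jaw": 0.1},
  {"tx": 0, "ty": 0, "tz": 0.045, "rx": 0, "ry": 0, "rz": 0, "jaw": 0.1},
  {"tx": 0, "ty": 0, "tz": 0.052, "rx": 0, "ry": 0, "rz": 0, "jaw": 0.1},
  {"tx": 0, "ty": 0, "tz": 0.055, "rx": 0, "ry": 0, "rz": 0, "jaw": 0.1},
  {"tx": 0, "ty": 0, "tz": 0.055, "rx": 0, "ry": 0, "rz": 0, "jaw": 0.1},
])

```text
clock: 29.2
eef_pos: [0.5891, -0.2709, 0.0172]
ee_rot: [3.142, -0.0, 2.942]
ft_force: [-0.2, 0.0, -1.3]
finger_gap: 0.244
gripper_force: 59.0
```

>>> arm_command([
  {"tx": 0, "ty": 0, "tz": 0.003, "rx": 0, "ry": 0, "rz": 0, "jaw": 0.1},
  {"tx": 0, "ty": 0, "tz": 0.004, "rx": 0, "ry": 0, "rz": 0, "jaw": 0.1},
  {"tx": 0, "ty": 0, "tz": 0.004, "rx": 0, "ry": 0, "rz": 0, "jaw": 0.3},
  {"tx": 0, "ty": 0, "tz": 0.003, "rx": 0, "ry": 0, "rz": 0, "jaw": 0.4},
  {"tx": 0, "ty": 0, "tz": 0, "rx": 0, "ry": 0, "rz": 0, "jaw": 0.6},
  {"tx": 0, "ty": 0, "tz": 0, "rx": 0, "ry": 0, "rz": 0, "jaw": 0.7},
  {"tx": 0, "ty": 0, "tz": -0.05, "rx": 0, "ry": 0, "rz": 0, "jaw": 0.7},
  {"tx": 0, "ty": 0, "tz": -0.15, "rx": 0, "ry": 0, "rz": 0, "jaw": 0.7},
  {"tx": 0, "ty": 0, "tz": -0.3, "rx": 0, "ry": 0, "rz": 0, "jaw": 0.7},
  {"tx": 0, "ty": 0, "tz": -0.45, "rx": 0, "ry": 0, "rz": 0, "jaw": 0.7},
  {"tx": 0, "ty": 0, "tz": -0.6, "rx": 0, "ry": 0, "rz": 0, "jaw": 0.7},
  {"tx": 0, "ty": 0, "tz": -0.73, "rx": 0, "ry": 0, "rz": 0, "jaw": 0.7},
])

```text
clock: 30.4
eef_pos: [0.5894, -0.2711, 0.2404]
ee_rot: [-3.141, 0.003, 2.942]
ft_force: [-0.1, -0.5, -0.1]
finger_gap: 0.701
gripper_force: 0.0
```

>>> arm_command([
  {"tx": 0.1, "ty": 0.2, "tz": 0, "rx": 0, "ry": 0, "rz": 0, "jaw": 0.7},
  {"tx": 0.2, "ty": 0.4, "tz": 0, "rx": 0, "ry": 0, "rz": 0, "jaw": 0.7},
  {"tx": 0.3, "ty": 0.6, "tz": 0, "rx": 0, "ry": 0, "rz": 0, "jaw": 0.7},
  {"tx": 0.35, "ty": 0.75, "tz": 0, "rx": 0, "ry": 0, "rz": 0, "jaw": 0.7},
  {"tx": 0.4, "ty": 0.9, "tz": 0, "rx": 0, "ry": 0, "rz": 0, "jaw": 0.7},
  {"tx": 0.4, "ty": 0.9, "tz": 0, "rx": 0, "ry": 0, "rz": 0, "jaw": 0.7},
  {"tx": 0.4, "ty": 0.9, "tz": 0, "rx": 0, "ry": 0, "rz": 0, "jaw": 0.7},
])

```text
clock: 31.1
eef_pos: [0.5238, 0.0219, 0.2376]
ee_rot: [3.14, 0.0, 2.947]
ft_force: [0.4, -0.4, -0.2]
finger_gap: 0.696
gripper_force: 0.0
```

```bash
python3 - <<'E'
from mont import *
p=robot.snapshot("scene");q=robot.snapshot("top")
a=cv2.resize(p["color"][130:330,200:400,::-1],(400,400),interpolation=2);b=cv2.resize(q["color"][150:270,310:430,::-1],(400,400),interpolation=2)
cv2.imwrite("pics/end.png",np.hstack([a,b]))
E
```

```text
(no output)
```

View pics/end.png

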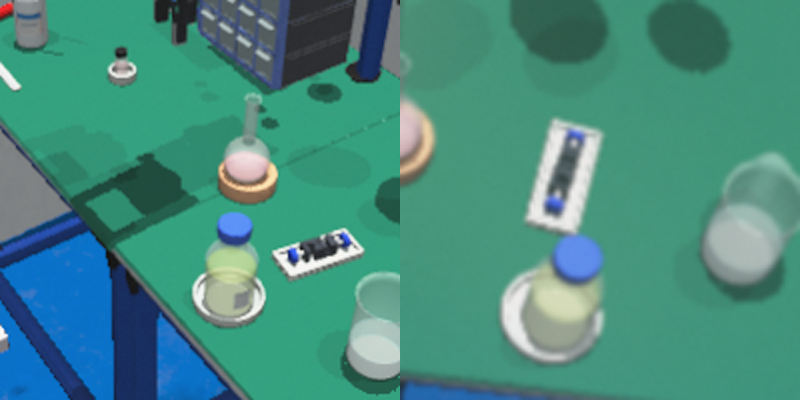

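All four items sit in their holders: vial (122,65), flask (247,160), bottle (230,275), boss head (320,247) flat in the tray; beaker and wash bottle are untouched.

```bash
python3 -c "
from workcell import robot
print(robot.hand_in())"
```

```text
the job is handed in; nothing more can be done
None
```

The job is handed in: the flask, bottle, vial and boss head were placed in that order, each in its holder, the glass upright and the beaker and wash bottle not touched, at about 31 s on the clock; no verdict was shown.

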